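Check a toy into the shop's stock trays

ROBOT

A 7-joint arm with a two-finger parallel gripper is mounted at the origin on the work surface. World frame = base frame: x ahead of the robot, y to its left, z up, the work surface at z = 0. Lengths are in m, angles in rad, forces in N, time in s.
With the tool pointing down it reaches from about 0.425 to 0.925 m from the base axis. Payload 6.8 kg.
Tool frame: the origin (TCP) lies at the very end of the fingers, on their centre line; the grasp point (between the pads) lies 19 mm behind it; z points along the fingers, y is the line along which they close (so a half turn about z gives the same grasp; the last joint's range is limited). The gripper opens to 85 mm and grips with 20 to 120 N. Pads are 22 mm wide; open, the fingers measure 114 mm over their backs; the gripper's body (76 mm by 85 mm) begins 54 mm behind the grasp point. The pads swing forward as they close: fully open they stand 13 mm farther back than shut.
Start: joints at [-1.244, 0.477, 0.022, 1.555, -0.011, 1.109, -0.083], TCP at [0.284, 0.612, 0.231] pointing down, gripper open.
Joint ranges: [-2.96, 2.96], [-0.34, 2.1], [-1.41, 1.46], [0.24, 2.44], [-1.37, 4.51], [0.17, 1.92], [-2.96, 2.96]. Speed limits (rad/s): [2.39, 2.39, 3.14, 3.14, 3.14, 3.14, 3.14].

INTERFACE

Orientations are given as a rotation vector (axis times angle).
In Python, from bench import r gives the robot as it stands. The module is installed in compiled form; this text tells all that it offers.
- The arm moves only by the tool servo_tool, never from a script. Its argument "commands" is a list of rows, each a list of 7 numbers: the turn, a rotation vector about the world's x, y, z in degrees, then the shift along the world's x, y, z in mm, then the closure, from 0 (fully open) to 1 (shut). A call has 1 to 5 rows; each row is the pose to reach, as a shift and turn from the pose commanded when the call began; what a row does not reach only later rows make up. A row lasts 1/12 s, in which the tool goes at most 41.7 mm and 7.16 degrees, less where a joint would pass 70% of its speed; a pose out of reach is approached as far as the arm can. A call with a gripper value outside its range is refused whole. The fingers move at their own pace and stop on an object; "force" is the grip in N (left out, the last holds). Time passes only in rows, so rows that repeat a pose let the fingers close. It gives the time, the measured TCP pose, the force, the opening and the grip force at its end, in the units of the state.
- r.get_obs(): the state, without advancing time (a new reading comes with each control period).
- r.grab_frame(name): name is "scene" or "top" or "wrist"; returns (picture, depth): 480x640x3 uint8, blue, green, red; 480x640 float32, m along the optical axis (not along the pixel's ray), 0 where there is no reading.
- r.camera_info(name): a dict with "vertical_fov" (degrees; the focal length in pixels is half the picture's height over the tangent of half this angle, whatever the lens; pixels are square), "cx", "cy" (the principal point, pixels), "cam_to_world" (4x4, takes a point from camera to world coordinates); the wrist camera has in their place "T_tool_cam" (4x4, takes a point from camera to tool coordinates, whose origin is the TCP and whose axes are the flange's). Camera axes: x right, y up, looking along -z (the intrinsics and any distortion apply to the point x, -y, -z); pixel columns grow to the right and rows downward; lengths in m; the calibration is good to about 2 mm. A picture is of the moment at which its call begins: read the wrist's pose just before it. camera_info takes no time and is no camera call.
- r.hand_in(): hands the job in; it is judged then, once.
The state is a dict: "clock": time; "joints": joint angles; "qvel": joint speeds; "tau": joint torques, N m; "tcp_pos": TCP position; "orientation": TCP orientation; "contact_force": force on the tool from outside, world axes, zero at the start; "moment": the same for the moment, N m; "grip_width": finger opening in m; "gripper_force": force on a finger pad.
Only numpy, scipy, OpenCV 4.12 (cv2) and the standard library are available. Lean on these libraries where they do the work, as an engineer would, in place of code of your own. Each camera call takes 0.05 s, during which the arm holds its last target. There are 200 camera calls.

TASK

Book in the red striped toy carton: take the scanner off its charging pad and, while the carton still lies on the sloping stand, aim the scanner squarely at the middle of the code label from about 60 mm away and hold it still there for 2 seconds. Stand the scanner upright back on the middle of its pad, then put the carton, label up and flat, on the floor of the tray of its own colour. Set both down rather than dropping them, and leave the doll, barrel and boat alone.

Things in the scene. Friction and masses are not known exactly. Their poses are not given: they have to be found in the camera images.
- scanner: Loose scanner standing on its head, 132 mm tall. Head 56 (x) x 60 (y) mm, grey with yellow rim, 54 mm high; above it a flat-sided black handle, 38 (x) x 30 mm (y), up to 132 mm: grip across the 30 mm. About 0.16 kg. Origin: centre of the underside, which is the reading window. z runs up the handle; it reads along -z, straight out of the window. Its turn about z does not matter.
- focus (a point): The scanner's reading point: 60 mm out of the window along its reading line (scanner -z); moves with the scanner. It is to be brought to the label.
- dock: Fixed black charging pad, 120 (x) x 110 (y) x 8 mm, with a turquoise square outline around its middle. The scanner stands on its flat top, with no recess. Origin: centre of the underside.
- carton: Loose closed red carton with white stripes, 90 (x) x 54 (y) x 46 mm (z), about 0.18 kg. At the start it lies on the sloping stand, its z tilted 32 degrees from vertical, its -x end at the stand's ledge. Grip it across the 54 mm with the tool anywhere from vertical to tilted along its z. Origin: centre of the underside.
- label (a point): Middle of the white 44 mm square code label, at the centre of the carton's top face (46 mm from its origin along its z). Same axes as the carton; z points out of the label.
- stand: Fixed wooden sloping stand, base 125 (x) x 110 (y) mm. Its board, 120 mm long, 110 mm wide, rises at 32 degrees towards the stand's +x; what lies on it looks up and towards -x (roughly to the robot). Middle of the board's upper face 60 mm above the origin, top edge 92 mm above the table. The ledge at the low end sticks up 15 mm from the board. Origin: centre of the underside.
- tray_red: Fixed red open tray, 160 x 160 mm outside, 40 mm tall, 5 mm walls and floor. Origin: centre of the underside. Red and yellow trays may swap places.
- tray_yellow: Fixed yellow open tray of the same make (not for the red carton). Origin: centre of the underside.
- doll: Loose bystander: green wooden doll with a red hat, 38 mm wide, 80 mm tall. Origin: centre of the underside.
- barrel: Loose bystander: brown toy barrel with blue hoops, 50 mm wide, 50 mm tall. Origin: centre of the underside.
- boat: Loose bystander: small wooden boat with a mast, 40 x 100 mm, 77 mm tall. Origin: centre of the underside.

How it is judged:
On the way, in this order (a step that is already met when the one before it is completed fails the run):
1. reading point within 15 mm of the label middle across it and 25 mm along its normal, scanner square within 0.2 rad and still for 1.5 s, carton unmoved (15 mm) on the stand (x of focus in the frame of label between -0.015 and 0.015 m and y of focus in the frame of label between -0.015 and 0.015 m and z of focus in the frame of label between -0.025 and 0.025 m and angle between the z axis of scanner and the z axis of carton, either way round below 0.2 rad and distance of carton from where it was at the start of the episode below 0.015 m and linear speed of scanner below 0.03 m/s and angular speed of scanner below 0.3 rad/s), for 1.5 s.
2. the scanner stands upright, released and at rest within 30 mm of the middle of its pad, with the carton still on the stand (horizontal distance between scanner and dock below 0.03 m and angle between scanner's own z axis and vertical below 0.1 rad and z of scanner in the frame of dock below 0.013 m and contact force between the fingers and scanner below 0.1 N and linear speed of scanner below 0.03 m/s and angular speed of scanner below 0.3 rad/s and distance of carton from where it was at the start of the episode below 0.03 m), for 0.3 s.
At the end, for the whole second after the job is handed in: The carton lies flat and label up (within 0.1 rad) on the floor of the red tray, at rest; the scanner stands upright (within 0.1 rad), released and at rest within 30 mm of the middle of its pad; doll, barrel and boat stand within 30 mm of where they were (x of carton in the frame of tray_red between -0.055 and 0.055 m and y of carton in the frame of tray_red between -0.055 and 0.055 m and z of carton in the frame of tray_red below 0.012 m and angle between each of carton, scanner's own z axis and vertical below 0.1 rad and linear speed of each of carton, scanner below 0.03 m/s and angular speed of each of carton, scanner below 0.3 rad/s and horizontal distance between scanner and dock below 0.03 m and z of scanner in the frame of dock below 0.013 m and contact force between the fingers and scanner below 0.1 N and distance of each of doll, barrel, boat from where it was at the start of the episode below 0.03 m and angle between each of doll, barrel, boat's own z axis and vertical below 0.3 rad); the robot touches nothing.
It fails at once if doll, barrel or boat pushed more than 30 mm or knocked over (distance of any of doll, barrel, boat from where it was at the start of the episode above 0.03 m or angle between any of doll, barrel, boat's own z axis and vertical above 0.5 rad).
It fails at once if the scanner is let go more than 30 mm above the top of its pad (dropped) (contact force between the fingers and scanner below 0.02 N and height (world z) of scanner above 0.038 m).
It fails at once if the carton is let go over a tray more than 30 mm above its floor (dropped) (contact force between the fingers and carton below 0.02 N and ((horizontal distance between carton and tray_red below 0.09 m and z of carton in the frame of tray_red above 0.035 m) or (horizontal distance between carton and tray_yellow below 0.09 m and z of carton in the frame of tray_yellow above 0.035 m))).
It also fails if it takes over 58 s, if anything falls off the work surface, if the arm or the gripper's body presses on something with over 40 N, if the wrist force passes 120 N, or if a joint passes its speed limit or range.

## Working session

There is one attempt and no reset: what is moved stays moved. The work goes in short steps, Python scripts to look and compute and a tool call to move; the robot and the scene stay as the last step left them, time stands still between calls to the robot, and variables do not carry over. Pictures are saved under pics/ and viewed, at most 10 in all, crops included, and the job is handed in when it is done.

Besides the shell and the picture viewer there is one more tool, called as name([rows], argument=value, ...), one row to a line, values as JSON. servo_tool: Moves the arm, as the interface text tells. Its arguments: {"type":"object","properties":{"commands":{"type":"array"},"force":{"type":"number"}},"required":["commands"]}

```bash
mkdir -p pics
cat > h.py <<'E'
import numpy as np, cv2
from scipy.spatial.transform import Rotation as R
from bench import r
def K(ci): 
    f=240/np.tan(np.radians(ci["vertical_fov"])/2); return f,ci["cx"],ci["cy"]
def T(name):
    ci=r.camera_info(name)
    if "cam_to_world" in ci: return ci,np.array(ci["cam_to_world"])
    o=r.get_obs(); M=np.eye(4); M[:3,:3]=R.from_rotvec(o["orientation"]).as_matrix(); M[:3,3]=o["tcp_pos"]
    return ci,M@np.array(ci["T_tool_cam"])
def cloud(name):
    ci,M=T(name); im,d=r.grab_frame(name); f,cx,cy=K(ci)
    v,u=np.mgrid[:480,:640]
    P=np.stack([(u-cx)/f*d,-(v-cy)/f*d,-d],-1)@M[:3,:3].T+M[:3,3]
    P[d<=0]=np.nan
    return im,d,P
E
python3 - <<'E'
from h import *
for n in ["scene","top","wrist"]:
    print(n,{k:np.round(v,4).tolist() if not isinstance(v,str) else v for k,v in r.camera_info(n).items()})
for n in ["scene","top"]:
    im,d,P=cloud(n); cv2.imwrite(f"pics/{n}0.png",im); np.savez(f"{n}0.npz",im=im,d=d,P=P)
print(r.get_obs())
E
```

```text
scene {'vertical_fov': 42.5096, 'cx': 321.4689, 'cy': 243.7837, 'cam_to_world': [[-0.4718, -0.476, 0.7421, 1.6447], [0.8816, -0.2662, 0.3897, 0.5736], [0.012, 0.8382, 0.5453, 0.8122], [0.0, 0.0, 0.0, 1.0]]}
top {'vertical_fov': 51.2294, 'cx': 326.1292, 'cy': 238.9431, 'cam_to_world': [[-0.0296, 0.9988, -0.038, 0.5396], [-0.9994, -0.029, 0.0176, 0.0359], [0.0165, 0.0385, 0.9991, 1.11], [0.0, 0.0, 0.0, 1.0]]}
wrist {'vertical_fov': 63.8029, 'cx': 319.7978, 'cy': 234.003, 'T_tool_cam': [[-0.0001, 0.951, 0.3092, 0.0784], [1.0, 0.0, 0.0003, 0.0009], [0.0003, 0.3092, -0.951, -0.143], [0.0, 0.0, 0.0, 1.0]]}
{'clock': 0.1, 'joints': array([-1.24407516,  0.47773544,  0.02232844,  1.55633349, -0.01149116,
        1.10931115, -0.0830963 ]), 'qvel': array([ 8.08453037e-04, -1.99426069e-03, -9.52429910e-05, -3.22643183e-03,
        7.92124313e-04, -1.17518207e-03,  1.28416754e-03]), 'tau': array([ 4.89112252e-03, -5.97755671e+01,  1.61414500e+00, -2.81952095e+01,
        1.29016803e-02,  5.14056665e-03,  2.18862262e-07]), 'tcp_pos': array([0.28412331, 0.61170574, 0.23041866]), 'orientation': array([-6.77533949e-01, -3.06741821e+00,  2.57960545e-03]), 'contact_force': array([-0.33512432, -0.73342829,  0.1212466 ]), 'moment': array([-0.02300659, -0.03312713,  0.00236619]), 'gripper_force': 0.0, 'grip_width': 0.08544599489207273}
```

View pics/top0.png

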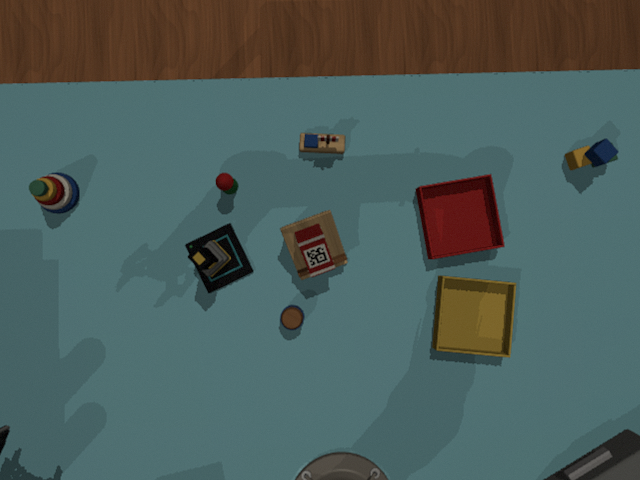

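View pics/scene0.png

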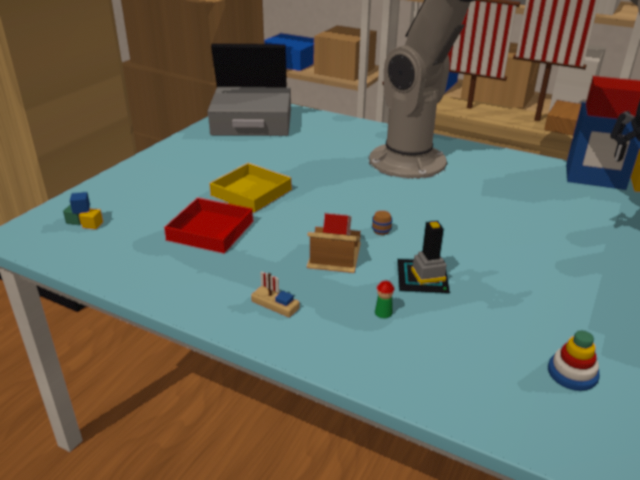

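```bash
cat > m.py <<'E'
from h import *
z=np.load("top0.npz"); im,P=z["im"],z["P"]; 
def p(u,v): return np.round(P[v-1:v+2,u-1:u+2].reshape(-1,3).mean(0)*1000).tolist()
for n,u,v in [("table",150,350),("table",380,370),("table",400,120),("doll",226,183),("barrel",291,317),("boat",340,148),("redfloor",460,225),("yelfloor",475,320),("label",317,256),("handletop",199,259),("dock",236,272),("dock",205,282)]: print(n,p(u,v))
def box(ys,n,lo,hi):
    x0,y0,x1,y1=ys; Q=P[y0:y1,x0:x1].reshape(-1,3); s=Q[(Q[:,2]>lo)&(Q[:,2]<hi)]
    rc=cv2.minAreaRect((s[:,:2]*1000).astype(np.float32)); print(n,len(s),np.round(s.mean(0)*1000),[np.round(a,1).tolist() for a in rc])
box((405,165,510,268),"redtray",.03,.05); box((425,268,525,365),"yel",.03,.05)
box((180,215,260,300),"handle",.122,.145); box((180,215,260,300),"head",.045,.06); box((180,215,260,300),"dock",.004,.014)
box((275,205,355,285),"stand/carton",.02,.2)
box((205,165,245,205),"doll",.02,.1);box((275,300,310,335),"barrel",.02,.1);box((295,125,350,160),"boat",.015,.1)
cv2.imwrite("pics/crop0.png",cv2.resize(im[195:345,175:375],(800,600),interpolation=cv2.INTER_CUBIC))
# carton top plane
Q=P[205:285,275:355]; I=im[205:285,275:355].astype(int)
red=((I[...,2]>90)&(I[...,1]<60))|(I.min(-1)>110)
s=Q[red&(Q[...,2]>.05)]; c=s.mean(0)
for _ in range(5):
    w=s if _==0 else s[abs((s-c)@n)<.003]; c=w.mean(0); n=np.linalg.svd(w-c)[2][2]; n*=np.sign(n[2])
print("plane",len(s),len(w),c,n,"tilt",np.degrees(np.arccos(n[2])),"az",np.degrees(np.arctan2(n[1],n[0])))
E
python3 m.py
```

```text
table [350.0, 409.0, -0.0]
table [290.0, -94.0, -1.0]
table [844.0, -157.0, -0.0]
doll [701.0, 221.0, 77.0]
barrel [418.0, 96.0, 50.0]
boat [780.0, -20.0, 21.0]
redfloor [604.0, -282.0, 4.0]
yelfloor [393.0, -307.0, 4.0]
label [544.0, 38.0, 98.0]
handletop [545.0, 265.0, 141.0]
dock [515.0, 216.0, 8.0]
dock [495.0, 284.0, 7.0]
redtray 849 [ 624. -278.   38.] [[622.0, -276.2], [160.1, 161.2], 8.2]
yel 883 [ 403. -301.   38.] [[406.4, -299.3], [161.7, 160.3], 82.7]
handle 342 [548. 263. 139.] [[548.0, 264.9], [38.5, 30.3], 41.6]
head 214 [549. 251.  52.] [[547.7, 264.5], [53.6, 58.8], 40.4]
dock 1952 [549. 243.   8.] [[549.0, 252.2], [173.6, 184.7], 88.5]
stand/carton 2883 [570.  42.  82.] [[567.4, 41.1], [117.7, 110.2], 18.8]
doll 308 [705. 224.  65.] [[707.4, 226.3], [35.6, 36.1], 83.4]
barrel 467 [417.  94.  46.] [[416.4, 94.5], [49.7, 50.3], 69.9]
boat 819 [792.  19.  30.] [[794.7, 18.8], [99.3, 41.2], 85.8]
plane 0 0 [nan nan nan] [0. 0. 1.] tilt 0.0 az 0.0m.py:16: RuntimeWarning: Mean of empty slice.
  s=Q[red&(Q[...,2]>.05)]; c=s.mean(0)
  ret = um.true_divide(
m.py:18: RuntimeWarning: Mean of empty slice.
  w=s if _==0 else s[abs((s-c)@n)<.003]; c=w.mean(0); n=np.linalg.svd(w-c)[2][2]; n*=np.sign(n[2])
```

View pics/crop0.png

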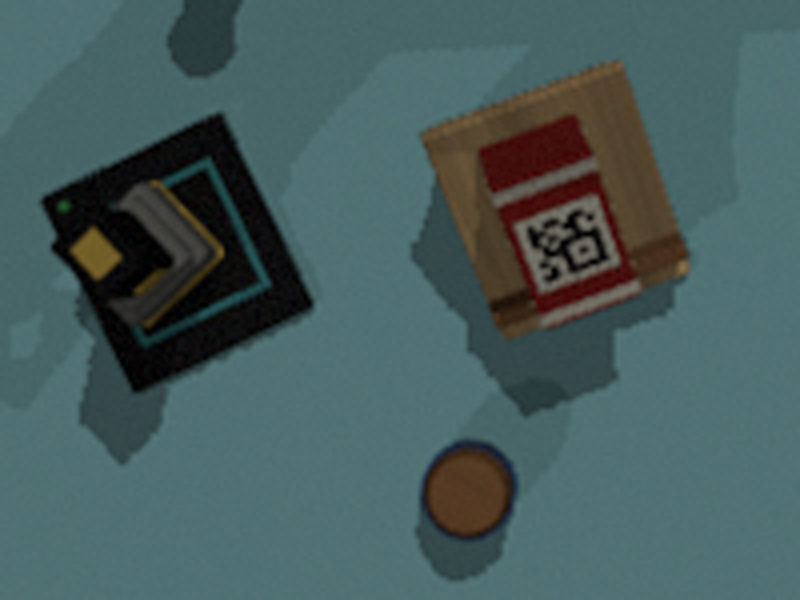

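```bash
cat > m2.py <<'E'
from h import *
z=np.load("top0.npz"); im,P=z["im"],z["P"]
def poly(c): 
    m=np.zeros((480,640),np.uint8); cv2.fillPoly(m,[np.round(np.array(c)).astype(np.int32)],1); return m>0
def ray(n,u,v,h):
    ci,M=T(n); f,cx,cy=K(ci); d=M[:3,:3]@[(u-cx)/f,-(v-cy)/f,-1]; return M[:3,3]+d*(h-M[2,3])/d[2]
o=np.array([175,195])
lab=np.array([(512,212),(598,192),(622,273),(538,293)])/4+o
s=P[poly((lab-lab.mean(0))*.9+lab.mean(0))]; c=s.mean(0); n=np.linalg.svd(s-c)[2][2]; n*=np.sign(n[2])
print("label",c,"n",n,"tilt",np.degrees(np.arccos(n[2])),"az",np.degrees(np.arctan2(-n[1],-n[0])),"rms",((s-c)@n).std())
ci,M=T("top"); f,cx,cy=K(ci); C=[]
for u,v in lab:
    d=M[:3,:3]@[(u-cx)/f,-(v-cy)/f,-1]; C.append(M[:3,3]+d*((c-M[:3,3])@n)/(d@n))
C=np.array(C); print("corner mean",C.mean(0),"sides",np.linalg.norm(C-np.roll(C,-1,0),axis=1))
x=(C[1]+C[0]-C[2]-C[3]); print("carton x az",np.degrees(np.arctan2(x[1],x[0])))
dk=np.array([ray("top",*(np.array(q)/4+o),.008) for q in [(42,198),(220,113),(312,305),(135,392)]])
print("dock",dk.mean(0),np.linalg.norm(dk-np.roll(dk,-1,0),axis=1))
z2=np.load("scene0.npz"); P2=z2["P"]
print("scene handletop",P2[223:228,431:436].reshape(-1,3).mean(0))
Q=P2.reshape(-1,3)
def near(a,rad,lo,hi):
    s=Q[(np.hypot(*(Q[:,:2]-a).T)<rad)&(Q[:,2]>lo)&(Q[:,2]<hi)]; return len(s),np.round(s.mean(0),4),np.round(np.percentile(s[:,2],98),4)
print("scene top of handle",near([.548,.265],.03,.134,.16)); print("scene carton/stand max",near([.55,.04],.09,.08,.2))
print("scene red tray floor",near([.622,-.276],.05,-.01,.02))
dk2=np.array([ray("scene",*q,.008) for q in [(398,260),(442,260),(449,290),(401,289)]]); print("dock scene",dk2.mean(0))
E
python3 m2.py
```

```text
Traceback (most recent call last):
  File "m2.py", line 9, in <module>
    s=P[poly((lab-lab.mean(0))*.9+lab.mean(0))]; c=s.mean(0); n=np.linalg.svd(s-c)[2][2]; n*=np.sign(n[2])
                                                                ~~~~~~~~~~~~~^^^^^
numpy.linalg.LinAlgError: SVD did not converge
```

```bash
sed -i 's/s=P\[poly.*mean(0))\]; c=/s=P[poly((lab-lab.mean(0))*.9+lab.mean(0))]; s=s[~np.isnan(s[:,0])]; c=/; s/^Q=P2.*/&; Q=Q[~np.isnan(Q[:,0])]/' m2.py; python3 m2.py
```

```text
label [0.54515982 0.03805243 0.098955  ] n [-0.5096782  -0.16823422  0.8437567 ] tilt 32.46102926497283 az 18.266986440607496 rms 0.0015156764427307365
corner mean [0.5447035  0.03762    0.09859314] sides [0.04409711 0.05047526 0.04424578 0.0505159 ]
carton x az 15.483684398037434
dock [0.54666453 0.25177414 0.008     ] [0.1076143  0.11710273 0.10727923 0.11796542]
scene handletop [0.55376879 0.26462265 0.14151938]
scene top of handle (172, array([0.5528, 0.2667, 0.1397]), np.float64(0.1436))
scene carton/stand max (759, array([0.5989, 0.0579, 0.0988]), np.float64(0.1227))
scene red tray floor (552, array([ 0.6148, -0.2774,  0.0059]), np.float64(0.0095))
dock scene [0.55011417 0.254059   0.008     ]
```

servo_tool([
  [0,0,-7,14,-18,0,0],
  [0,0,-14,29,-38,0,0],
  [0,0,-21,45,-59,0,0],
  [0,0,-28,62,-81,0,0],
  [0,0,-35,80,-105,0,0],
], force=60)

```text
clock: 0.52
tcp_pos: [0.3644, 0.5063, 0.2308]
orientation: [-1.575, -2.718, 0.001]
contact_force: [0.5, 0.4, 1.0]
grip_width: 0.0854
gripper_force: 0.0
```

servo_tool([
  [0,0,-7,18,-24,0,0],
  [0,0,-14,36,-48,0,0],
  [0,0,-21,54,-72,0,0],
  [0,0,-28,72,-96,0,0],
  [0,0,-35,90,-118,0,0],
])

```text
clock: 0.93
tcp_pos: [0.4549, 0.3873, 0.231]
orientation: [2.321, 2.117, -0.001]
contact_force: [-0.3, 0.1, 0.8]
grip_width: 0.0857
gripper_force: 0.0
```

servo_tool([
  [0,0,-7,18,-24,0,0],
  [0,0,-14,36,-48,0,0],
  [0,0,-21,54,-72,0,0],
  [0,0,-28,70,-92,0,0],
  [0,0,-35,80,-105,0,0],
])

```text
clock: 1.35
tcp_pos: [0.5359, 0.2808, 0.2312]
orientation: [2.851, 1.316, -0.0]
contact_force: [-0.4, -1.3, 0.0]
grip_width: 0.0856
gripper_force: 0.0
```

servo_tool([
  [0,0,-5,8,-10,0,0],
  [0,0,-8.5,15,-18,0,0],
  [0,0,-8.5,15,-18,0,0],
])

```text
clock: 1.6
tcp_pos: [0.5505, 0.2635, 0.2311]
orientation: [2.939, 1.106, -0.0]
contact_force: [0.3, -0.4, -0.2]
grip_width: 0.0855
gripper_force: 0.0
```

Run:
```python
from h import *
im,d,P=cloud("wrist"); cv2.imwrite("pics/w1.png",im); np.savez("w1.npz",im=im,P=P)
Q=P.reshape(-1,3); Q=Q[~np.isnan(Q[:,0])]
for lo,hi in [(.132,.15),(.05,.066)]:
    s=Q[(Q[:,2]>lo)&(Q[:,2]<hi)&(np.hypot(Q[:,0]-.549,Q[:,1]-.264)<.045)]
    print(len(s),s.mean(0) if len(s) else 0,cv2.minAreaRect((s[:,:2]*1000).astype(np.float32)) if len(s) else 0)
```

```text
2625 [0.54947608 0.26635736 0.14024385] ((548.1929931640625, 265.46337890625), (37.69273376464844, 29.676244735717773), 41.78178024291992)
1834 [0.55559121 0.27035185 0.05608687] ((548.3176879882812, 265.356201171875), (52.5018424987793, 57.23272705078125), 41.54501724243164)
```

View pics/w1.png

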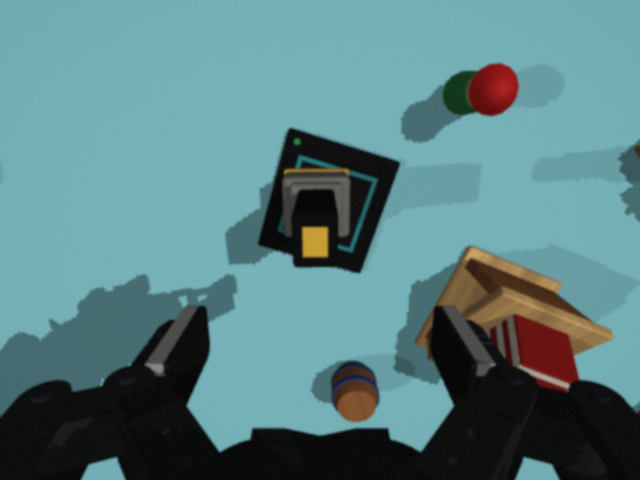

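servo_tool([
  [0,0,0.4,-2,2,-35,0],
  [0,0,0.4,-2,2,-70,0],
  [0,0,0.4,-2,2,-100,0],
  [0,0,0.4,-2,2,-125,0],
  [0,0,0.4,-2,2,-138,0],
])

```text
clock: 2.07
tcp_pos: [0.5445, 0.2688, 0.0899]
orientation: [2.931, 1.131, -0.008]
contact_force: [-0.8, -0.3, 0.2]
grip_width: 0.0855
gripper_force: 0.0
```

servo_tool([
  [0,0,0,0,0,0,0],
  [0,0,0,0,0,0,0.4],
  [0,0,0,0,0,0,0.6],
  [0,0,0,0,0,0,0.8],
  [0,0,0,0,0,0,1],
], force=60)

```text
clock: 2.48
tcp_pos: [0.5483, 0.2687, 0.0949]
orientation: [-2.932, -1.126, -0.004]
contact_force: [-0.1, 0.0, 1.0]
grip_width: 0.039
gripper_force: 0.0
```

servo_tool([
  [0,0,0,0,0,0,1],
  [0,0,0,0,0,0,1],
  [0,0,0,0,0,0,1],
  [0,0,0,0,0,0,1],
])

```text
clock: 2.82
tcp_pos: [0.5481, 0.2686, 0.0945]
orientation: [-2.932, -1.125, -0.003]
contact_force: [-0.4, -0.2, 6.3]
grip_width: 0.0294
gripper_force: 63.4
```

servo_tool([
  [0,0,0,0,0,15,1],
  [0,0,0,0,0,45,1],
  [0,0,0,0,0,80,1],
  [0,0,0,0,0,115,1],
  [0,0,0,0,0,150,1],
])

```text
clock: 3.23
tcp_pos: [0.5467, 0.2678, 0.2445]
orientation: [2.933, 1.125, -0.002]
contact_force: [1.0, 0.5, -2.1]
grip_width: 0.0292
gripper_force: 62.5
```

servo_tool([
  [0,0,-3,-6,-16,20,1],
  [0,0,-8,-15,-38,26,1],
  [0,0,-13,-26,-65,26,1],
  [0,0,-18,-38,-94,26,1],
  [0,0,-23.5,-50,-124,26,1],
])

```text
clock: 3.65
tcp_pos: [0.4964, 0.1432, 0.2691]
orientation: [-3.101, -0.499, 0.001]
contact_force: [-1.0, -0.6, -1.5]
grip_width: 0.0293
gripper_force: 62.5
```

servo_tool([
  [0,0,0,-12,-30,0,1],
  [1,-3,0,-24,-60,0,1],
  [2.5,-7.6,0,-36,-90,2,1],
  [4,-12,0,-48,-118,4,1],
  [5.5,-16.5,0,-57,-142,4,1],
])

```text
clock: 4.07
tcp_pos: [0.4393, 0.0005, 0.273]
orientation: [-3.017, -0.49, -0.467]
contact_force: [-1.0, -1.3, -0.7]
grip_width: 0.0293
gripper_force: 62.6
```

servo_tool([
  [1.2,-3.5,0,0,0,0,1],
  [2.8,-8.5,0,0,0,0,1],
  [4.65,-13.85,0,0,0,0,1],
  [4.65,-13.85,0,0,0,0,1],
  [4.65,-13.85,0,0,0,0,1],
])

```text
clock: 4.48
tcp_pos: [0.4386, 0.0003, 0.2721]
orientation: [-2.903, -0.466, -0.826]
contact_force: [0.2, 0.1, -1.7]
grip_width: 0.0298
gripper_force: 62.7
```

Run:
```python
from h import *
im,d,P=cloud("wrist"); cv2.imwrite("pics/w2.png",im); np.savez("w2.npz",im=im,P=P)
o=r.get_obs(); M=R.from_rotvec(o["orientation"]).as_matrix(); t=-M[:,2]; print("tool -z",t,"tilt",np.degrees(np.arccos(t[2])),"az",np.degrees(np.arctan2(-t[1],-t[0])), "x",M[:,0])
print(o["tcp_pos"]); 
lab=np.array([.545,.038,.0988]); print("needed shift mm",1000*(lab+t*.1465-o["tcp_pos"]))
```

```text
tool -z [-0.50089026 -0.16667689  0.84931017] tilt 31.863281217114114 az 18.40544611225265 x [0.8060318  0.26765758 0.52789408]
[0.44003039 0.00141135 0.27319355]
needed shift mm [ 31.58918255  12.17048852 -49.96961081]
```

View pics/w2.png

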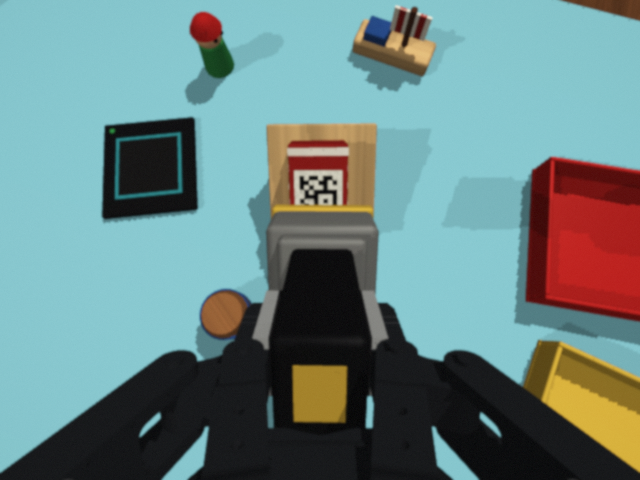

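Run:
```python
from h import *
P=np.load("w2.npz")["P"]
e=np.array([.848*.948,.848*.317,.53])
print("label centre est", np.nanmean(P[174:178,300:341].reshape(-1,3),0)-e*.0185, "far edge", np.nanmean(P[170:172,300:341].reshape(-1,3),0)-e*.022)
print("carton corner px", P[143,290],P[143,346])
print("dock",np.mean([P[127,107],P[121,192],P[206,195],P[215,105]],0))
```

```text
label centre est [0.54559923 0.03531654 0.09898342] far edge [0.54656966 0.0356346  0.09919571]
carton corner px [0.58284019 0.07702826 0.10774549] [0.59793836 0.02740041 0.11009271]
dock [0.54787708 0.24942956 0.00890683]
```

servo_tool([
  [0,0,0,5,2,-8,1],
  [0,0,0,13,5,-21,1],
  [0,0,0,21,8,-34,1],
  [0,0,0,28,11,-45,1],
  [0,0,0,31.5,12,-50,1],
])

```text
clock: 4.95
tcp_pos: [0.4734, 0.0169, 0.2229]
orientation: [-2.899, -0.48, -0.828]
contact_force: [0.1, 0.4, -1.6]
grip_width: 0.0294
gripper_force: 62.7
```

servo_tool([
  [0,0,0,0,0,0,1],
  [0,0,0,0,0,0,1],
  [0,0,0,0,0,0,1],
  [0,0,0,0,0,0,1],
  [0,0,0,0,0,0,1],
])

```text
clock: 5.37
tcp_pos: [0.472, 0.0146, 0.2239]
orientation: [-2.898, -0.472, -0.833]
contact_force: [-0.4, -0.5, -2.3]
grip_width: 0.029
gripper_force: 62.7
```

servo_tool([
  [0,0,0,0,-1,0,1],
  [0,0,0,0,-1,0,1],
  [0,0,0,0,-1,0,1],
  [0,0,0,0,-1,0,1],
  [0,0,0,0,-1,0,1],
])

```text
clock: 5.78
tcp_pos: [0.4718, 0.0131, 0.2234]
orientation: [-2.899, -0.471, -0.832]
contact_force: [-0.2, -1.0, -1.0]
grip_width: 0.0295
gripper_force: 62.7
```

servo_tool([
  [0,0,0,0,0,0,1],
  [0,0,0,0,0,0,1],
  [0,0,0,0,0,0,1],
  [0,0,0,0,0,0,1],
  [0,0,0,0,0,0,1],
])

```text
clock: 6.2
tcp_pos: [0.4718, 0.0132, 0.2233]
orientation: [-2.9, -0.472, -0.831]
contact_force: [-0.4, 0.1, -1.7]
grip_width: 0.0295
gripper_force: 62.7
```

servo_tool([
  [0,0,0,0,0,0,1],
  [0,0,0,0,0,0,1],
  [0,0,0,0,0,0,1],
  [0,0,0,0,0,0,1],
  [0,0,0,0,0,0,1],
])

```text
clock: 6.62
tcp_pos: [0.4718, 0.0132, 0.2233]
orientation: [-2.899, -0.472, -0.832]
contact_force: [-0.4, -0.1, -1.4]
grip_width: 0.0293
gripper_force: 62.7
```

servo_tool([
  [0,0,0,0,0,0,1],
  [0,0,0,0,0,0,1],
  [0,0,0,0,0,0,1],
  [0,0,0,0,0,0,1],
  [0,0,0,0,0,0,1],
])

```text
clock: 7.03
tcp_pos: [0.4718, 0.0132, 0.2233]
orientation: [-2.899, -0.472, -0.831]
contact_force: [0.5, 0.1, -2.3]
grip_width: 0.0294
gripper_force: 62.7
```

servo_tool([
  [0,0,0,0,0,0,1],
  [0,0,0,0,0,0,1],
  [0,0,0,0,0,0,1],
  [0,0,0,0,0,0,1],
  [0,0,0,0,0,0,1],
])

```text
clock: 7.45
tcp_pos: [0.4718, 0.0132, 0.2233]
orientation: [-2.899, -0.472, -0.831]
contact_force: [0.5, 0.5, -1.7]
grip_width: 0.0292
gripper_force: 62.7
```

servo_tool([
  [0,0,0,0,0,0,1],
  [0,0,0,0,0,0,1],
  [0,0,0,0,0,0,1],
  [0,0,0,0,0,0,1],
  [0,0,0,0,0,0,1],
])

```text
clock: 7.87
tcp_pos: [0.4718, 0.0132, 0.2233]
orientation: [-2.899, -0.472, -0.831]
contact_force: [-0.8, 0.3, -2.6]
grip_width: 0.0293
gripper_force: 62.7
```

servo_tool([
  [0,0,0,-5,-2,8,1],
  [0,0,0,-13,-5,21,1],
  [0,0,0,-21,-8,34,1],
  [0,0,0,-28,-11,45,1],
  [0,0,0,-31.5,-11,50,1],
])

```text
clock: 8.28
tcp_pos: [0.4402, 0.0017, 0.2747]
orientation: [-2.899, -0.47, -0.834]
contact_force: [0.6, 0.5, -1.2]
grip_width: 0.0291
gripper_force: 62.7
```

servo_tool([
  [-1,3,0,5,12,0,1],
  [-2.5,7.6,0,14,34,0,1],
  [-4.3,13,0,25,62,0,1],
  [-6.3,19,0,37,92,0,1],
  [-8,24.5,0,49,122,0,1],
])

```text
clock: 8.7
tcp_pos: [0.4902, 0.1262, 0.2737]
orientation: [-3.077, -0.499, -0.162]
contact_force: [0.8, -1.2, -1.1]
grip_width: 0.0296
gripper_force: 62.6
```

servo_tool([
  [-1.3,4,0,10,26,0,1],
  [-1.9,5.8,0,24,58,0,1],
  [-1.9,5.8,0,38,88,0,1],
  [-1.9,5.8,0,50,112,0,1],
  [-1.9,5.8,0,57,124,0,1],
])

```text
clock: 9.12
tcp_pos: [0.547, 0.2533, 0.2718]
orientation: [-3.095, -0.509, -0.002]
contact_force: [0.7, 0.2, -2.4]
grip_width: 0.0296
gripper_force: 62.6
```

servo_tool([
  [0,0,0,0,0,0,1],
  [0,0,0,0,0,0,1],
  [0,0,0,0,0,0,1],
])

```text
clock: 9.37
tcp_pos: [0.5461, 0.2472, 0.2727]
orientation: [-3.098, -0.501, -0.001]
contact_force: [0.4, -0.1, -1.3]
grip_width: 0.0292
gripper_force: 62.6
```

servo_tool([
  [0,0,0,1,2,-20,1],
  [0,0,0,1,3,-50,1],
  [0,0,0,1,4,-85,1],
  [0,0,0,1,4,-115,1],
  [0,0,0,1,4,-140,1],
])

```text
clock: 9.78
tcp_pos: [0.5464, 0.2504, 0.1315]
orientation: [-3.098, -0.5, -0.001]
contact_force: [0.3, 0.3, -2.3]
grip_width: 0.0294
gripper_force: 62.6
```

servo_tool([
  [0,0,0,0,0,-10,1],
  [0,0,0,0,0,-18,1],
  [0,0,0,0,0,-24,1],
  [0,0,0,0,0,-29,1],
  [0,0,0,0,0,-32,1],
])

```text
clock: 10.2
tcp_pos: [0.5481, 0.2524, 0.1021]
orientation: [-3.097, -0.502, -0.005]
contact_force: [0.5, -0.3, -1.6]
grip_width: 0.0294
gripper_force: 62.4
```

servo_tool([
  [0,0,0,0,0,-2,1],
  [0,0,0,0,0,-4,1],
  [0,0,0,0,0,-4,1],
  [0,0,0,0,0,-4,1],
])

```text
clock: 10.53
tcp_pos: [0.5475, 0.2523, 0.0976]
orientation: [-3.097, -0.502, -0.003]
contact_force: [0.3, -0.5, -1.6]
grip_width: 0.0294
gripper_force: 62.4
```

servo_tool([
  [0,0,0,0,0,-1,1],
  [0,0,0,0,0,-2,1],
  [0,0,0,0,0,-3,1],
  [0,0,0,0,0,-3,1],
])

```text
clock: 10.87
tcp_pos: [0.5475, 0.2523, 0.0945]
orientation: [-3.097, -0.502, -0.003]
contact_force: [0.6, -0.8, 0.6]
grip_width: 0.0294
gripper_force: 62.7
```

servo_tool([
  [0,0,0,0,0,-0.5,1],
  [0,0,0,0,0,-0.5,1],
])

```text
clock: 11.03
tcp_pos: [0.5476, 0.2522, 0.0945]
orientation: [-3.097, -0.502, -0.003]
contact_force: [-1.9, -0.9, 4.0]
grip_width: 0.0293
gripper_force: 63.2
```

servo_tool([
  [0,0,0,0,0,0,0.6],
  [0,0,0,0,0,0,0.5],
  [0,0,0,0,0,0,0.4],
  [0,0,0,0,0,0,0.3],
  [0,0,0,0,0,0,0],
])

```text
clock: 11.45
tcp_pos: [0.5473, 0.2523, 0.0937]
orientation: [-3.097, -0.502, -0.002]
contact_force: [0.6, -0.2, -0.2]
grip_width: 0.0702
gripper_force: 0.0
```

servo_tool([
  [0,0,0,0,0,0,0],
  [0,0,0,0,0,0,0],
  [0,0,0,0,0,0,0],
  [0,0,0,0,0,0,0],
  [0,0,0,0,0,0,0],
])

```text
clock: 11.87
tcp_pos: [0.5473, 0.2522, 0.0938]
orientation: [-3.097, -0.502, -0.003]
contact_force: [-0.3, 0.3, -0.4]
grip_width: 0.0855
gripper_force: 0.0
```

servo_tool([
  [0,0,0,0,0,15,0],
  [0,0,0,0,0,45,0],
  [0,0,0,0,0,85,0],
  [0,0,0,0,0,120,0],
  [0,0,0,0,0,140,0],
])

```text
clock: 12.28
tcp_pos: [0.5488, 0.2527, 0.2382]
orientation: [-3.095, -0.501, -0.01]
contact_force: [1.0, -0.0, -0.8]
grip_width: 0.0852
gripper_force: 0.0
```

Run:
```python
from h import *
im,d,P=cloud("wrist"); cv2.imwrite("pics/w3.png",im)
Q=P.reshape(-1,3); Q=Q[~np.isnan(Q[:,0])]
s=Q[(Q[:,2]>.13)&(Q[:,2]<.15)&(np.hypot(Q[:,0]-.549,Q[:,1]-.252)<.04)]
print(len(s),s.mean(0),s[:,2].std(),cv2.minAreaRect((s[:,:2]*1000).astype(np.float32)))
im,d,P=cloud("top"); 
s=P[P[...,2]>.13]; s=s[np.hypot(s[:,0]-.549,s[:,1]-.252)<.04]; 
lab=np.array([[512,212],[598,192],[622,273],[538,293]])/4+[175,195]
o=r.get_obs(); print(o["tcp_pos"],o["orientation"],o["grip_width"])
```

```text
2496 [0.54770486 0.25132914 0.14011807] 0.0017949890999547217 ((546.1748657226562, 250.82806396484375), (37.55193328857422, 29.923582077026367), 18.623205184936523)
[0.54971092 0.25320518 0.23849131] [-3.09412974 -0.50125668 -0.01448631] 0.08526546029252813
```

servo_tool([
  [0,0,0,-5,-16,0,0],
  [0.6,-2,0,-13,-42,0,0],
  [2,-6,0,-22,-72,0,0],
  [4,-12,0,-31,-104,0,0],
  [5.8,-17.5,0,-41,-136,-2,0],
])

```text
clock: 12.8
tcp_pos: [0.5062, 0.1151, 0.2316]
orientation: [-3.007, -0.489, -0.499]
contact_force: [1.4, -1.1, -0.0]
grip_width: 0.0855
gripper_force: 0.0
```

servo_tool([
  [1.6,-4.8,0,-10,-32,-3,0],
  [3.2,-9.6,0,-18,-60,-7,0],
  [4.2,-12.7,0,-25,-82,-11,0],
  [4.2,-12.7,0,-30,-97,-14,0],
  [4.2,-12.7,0,-31,-103,-14,0],
])

```text
clock: 13.22
tcp_pos: [0.4726, 0.0104, 0.216]
orientation: [-2.9, -0.465, -0.826]
contact_force: [-0.5, 0.0, 0.4]
grip_width: 0.0852
gripper_force: 0.0
```

servo_tool([
  [0,0,0,0,0,0,0],
  [0,0,0,0,0,0,0],
  [0,0,0,0,0,0,0],
])

```text
clock: 13.47
tcp_pos: [0.4754, 0.0139, 0.2177]
orientation: [-2.898, -0.473, -0.828]
contact_force: [0.2, -0.0, 0.5]
grip_width: 0.0856
gripper_force: 0.0
```

Run:
```python
from h import *
im,d,P=cloud("wrist"); cv2.imwrite("pics/w4.png",im); np.savez("w4.npz",P=P)
o=r.get_obs(); M=R.from_rotvec(o["orientation"]).as_matrix(); t=-M[:,2]; print("tool -z",t,"tilt",np.degrees(np.arccos(t[2])),"az",np.degrees(np.arctan2(-t[1],-t[0])), "x",M[:,0],o["tcp_pos"])
```

```text
tool -z [-0.50059755 -0.17005045  0.84881384] tilt 31.917110617386577 az 18.76236398090977 x [0.80476996 0.26987649 0.52868894] [0.47550092 0.01404389 0.21770331]
```

View pics/w4.png

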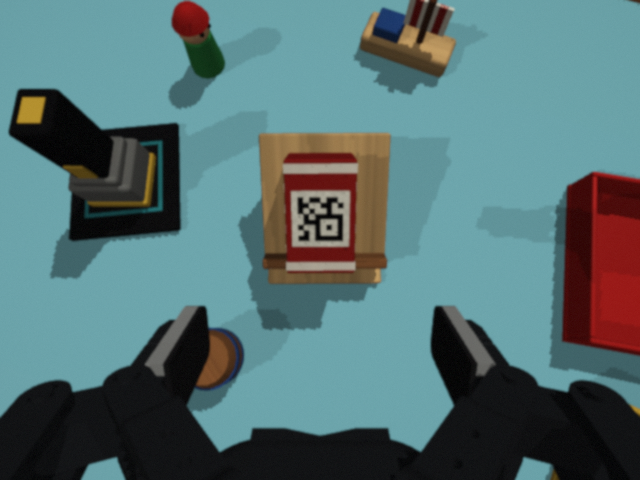

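servo_tool([
  [0,0,0,10,3.5,-17,0],
  [0,0,0,24,8,-41,0],
  [0,0,0,40,13.5,-68,0],
  [0,0,0,54,18,-92,0],
  [0,0,0,65,22,-110,0],
])

```text
clock: 13.93
tcp_pos: [0.5199, 0.0313, 0.1534]
orientation: [-2.896, -0.484, -0.82]
contact_force: [0.0, 1.0, 0.8]
grip_width: 0.0856
gripper_force: 0.0
```

servo_tool([
  [0,0,0,8,2.5,-13,0],
  [0,0,0,14,4.5,-24,0],
  [0,0,0,19,6,-32,0],
  [0,0,0,21,7,-36,0],
  [0,0,0,21,7,-36,0],
])

```text
clock: 14.35
tcp_pos: [0.5446, 0.0345, 0.1303]
orientation: [-2.902, -0.483, -0.788]
contact_force: [0.9, -0.5, -0.5]
grip_width: 0.0856
gripper_force: 0.0
```

servo_tool([
  [0,0,0,0,0,0,0.1],
  [0,0,0,0,0,0,0.2],
  [0,0,0,0,0,0,0.3],
  [0,0,0,0,0,0,0.5],
  [0,0,0,0,0,0,1],
], force=60)

```text
clock: 14.77
tcp_pos: [0.5439, 0.0343, 0.131]
orientation: [-2.901, -0.484, -0.79]
contact_force: [0.8, -0.3, -0.4]
grip_width: 0.0366
gripper_force: 0.0
```

servo_tool([
  [0,0,0,0,0,0,1],
  [0,0,0,0,0,0,1],
  [0,0,0,0,0,0,1],
  [0,0,0,0,0,0,1],
])

```text
clock: 15.1
tcp_pos: [0.544, 0.0341, 0.1307]
orientation: [-2.902, -0.484, -0.789]
contact_force: [0.3, 0.4, 0.4]
grip_width: -0.0002
gripper_force: 0.0
```

servo_tool([
  [0,0,0,-10,-3,20,0.5],
  [0,0,0,-24,-8,45,0],
  [0,0,0,-38,-12,70,0],
  [0,0,0,-38,-12,70,0],
  [0,0,0,-38,-12,70,0],
])

```text
clock: 15.52
tcp_pos: [0.5057, 0.0215, 0.2025]
orientation: [-2.901, -0.482, -0.792]
contact_force: [1.2, 0.3, -0.3]
grip_width: 0.0601
gripper_force: 0.0
```

Run:
```python
from h import *
o=r.get_obs(); print(o["joints"],o["tcp_pos"],o["orientation"],o["grip_width"])
M=R.from_rotvec(o["orientation"]).as_matrix(); t=-M[:,2]; print("tilt",np.degrees(np.arccos(t[2])),"az",np.degrees(np.arctan2(-t[1],-t[0])),"x az",np.degrees(np.arctan2(M[1,0],M[0,0])))
```

```text
[-0.60198875  0.01711825  0.54232244  2.37499075 -0.58509096  0.27955984
 -0.77677528] [0.50567458 0.0214915  0.20245284] [-2.90077185 -0.48241801 -0.79190886] 0.06010933000970376
tilt 30.632873038184233 az 19.9315711251028 x az 18.714749358969502
```

```bash
cat > go.py <<'E'
from h import *
import sys
def go(tilt,az,pos):
    a,b=np.radians([tilt,az]); t=np.array([-np.sin(a)*np.cos(b),-np.sin(a)*np.sin(b),np.cos(a)])
    y=np.array([np.sin(b),-np.cos(b),0]); Rt=np.stack([np.cross(y,-t),y,-t],1)
    o=r.get_obs(); M=R.from_rotvec(o["orientation"]).as_matrix()
    print("t",t.round(4),"turn",np.degrees(R.from_matrix(Rt@M.T).as_rotvec()).round(2),"shift",((np.array(pos)-o["tcp_pos"])*1000).round(1),"j",o["joints"].round(2))
v=[float(x) for x in sys.argv[1:]]; go(v[0],v[1],v[2:])
E
python3 go.py 16 18.6 .530 .032 .172
```

```text
t [-0.2612 -0.0879  0.9613] turn [-5.22 13.68 -0.36] shift [ 24.3  10.5 -30.5] j [-0.6   0.02  0.54  2.37 -0.59  0.28 -0.78]
```

servo_tool([
  [-1.5,4,-0.1,5,2,-5,0],
  [-3.5,9,-0.2,14,6,-16,0],
  [-5.2,13.7,-0.36,24,10.5,-30,0],
  [-5.2,13.7,-0.36,24,10.5,-30,0],
  [-5.2,13.7,-0.36,24,10.5,-30,0],
])

```text
clock: 15.93
tcp_pos: [0.5308, 0.0334, 0.1698]
orientation: [-3.028, -0.5, -0.42]
contact_force: [-1.3, -0.1, 0.5]
grip_width: 0.0855
gripper_force: 0.0
```

servo_tool([
  [0,0,0,0,0,0,0],
  [0,0,0,0,0,0,0],
  [0,0,0,0,0,0,0],
])

```text
clock: 16.18
tcp_pos: [0.5291, 0.0321, 0.1709]
orientation: [-3.026, -0.494, -0.422]
contact_force: [1.3, 0.5, -0.4]
grip_width: 0.0856
gripper_force: 0.0
```

```bash
python3 go.py 16 18.6 .559 .0416 .0665
```

```text
t [-0.2612 -0.0879  0.9613] turn [-0.05 -0.12  0.03] shift [  29.9    9.5 -104.4] j [-0.64  0.21  0.56  2.19 -0.35  0.53 -1.07]
```

servo_tool([
  [0,0,0,4,1,-14,0],
  [0,0,0,10,3,-36,0],
  [0,0,0,17,5.4,-60,0],
  [0,0,0,23,7.3,-80,0],
  [0,0,0,27,8.6,-94,0],
])

```text
clock: 16.6
tcp_pos: [0.5564, 0.0411, 0.0755]
orientation: [-3.027, -0.495, -0.421]
contact_force: [-0.0, 0.8, -0.1]
grip_width: 0.0854
gripper_force: 0.0
```

servo_tool([
  [0,0,0,2,0.7,-7,0],
  [0,0,0,3,1,-10.5,0],
  [0,0,0,3,1,-10.5,0],
  [0,0,0,3,1,-10.5,0],
])

```text
clock: 16.93
tcp_pos: [0.5602, 0.0419, 0.067]
orientation: [-3.027, -0.496, -0.423]
contact_force: [0.8, -0.2, -0.0]
grip_width: 0.0855
gripper_force: 0.0
```

```bash
python3 go.py 16 18.6 .559 .0416 .0665
```

```text
t [-0.2612 -0.0879  0.9613] turn [-0.   -0.08 -0.  ] shift [-1.2 -0.3 -0.5] j [-0.43  0.44  0.33  2.18 -0.62  0.32 -0.82]
```

Reached. Grip.

servo_tool([
  [0,0,0,0,0,0,0.2],
  [0,0,0,0,0,0,0.3],
  [0,0,0,0,0,0,0.4],
  [0,0,0,0,0,0,0.6],
  [0,0,0,0,0,0,1],
], force=60)

```text
clock: 17.35
tcp_pos: [0.5602, 0.0424, 0.0671]
orientation: [-3.026, -0.497, -0.423]
contact_force: [-3.4, -0.4, 7.4]
grip_width: 0.0534
gripper_force: 62.4
```

servo_tool([
  [0,0,0,0,0,0,1],
  [0,0,0,0,0,0,1],
  [0,0,0,0,0,0,1],
  [0,0,0,0,0,0,1],
])

```text
clock: 17.68
tcp_pos: [0.5602, 0.0424, 0.0671]
orientation: [-3.026, -0.497, -0.423]
contact_force: [-3.6, -1.1, 9.1]
grip_width: 0.0531
gripper_force: 62.4
```

servo_tool([
  [0,0,0,0,0,6,1],
  [0,0,0,0,0,20,1],
  [0,0,0,0,0,45,1],
  [0,0,0,0,0,75,1],
  [0,0,0,0,0,105,1],
])

```text
clock: 18.1
tcp_pos: [0.5588, 0.0419, 0.1718]
orientation: [-3.028, -0.496, -0.418]
contact_force: [0.5, 0.3, -1.1]
grip_width: 0.0532
gripper_force: 63.4
```

servo_tool([
  [0,0,0,0,0,25,1],
  [0,0,0,0,0,40,1],
  [0,0,0,0,0,45,1],
  [0,0,0,0,0,45,1],
])

```text
clock: 18.43
tcp_pos: [0.5603, 0.0426, 0.2174]
orientation: [-3.026, -0.497, -0.425]
contact_force: [0.2, 0.7, -2.4]
grip_width: 0.0532
gripper_force: 63.5
```

```bash
python3 go.py -16 8.2 .619 -.2765 .17; python3 go.py 16 18.6 .559 .0416 .0665
```

```text
t [0.2728 0.0393 0.9613] turn [ -7.5   31.15 -10.17] shift [  58.7 -319.1  -47.4] j [-0.71  0.2   0.63  2.08 -0.29  0.65 -1.14]
t [-0.2612 -0.0879  0.9613] turn [-0.05 -0.03 -0.06] shift [  -1.3   -1.  -150.9] j [-0.71  0.2   0.63  2.08 -0.29  0.65 -1.14]
```

servo_tool([
  [-0.4,1.5,-0.5,3,-14,0,1],
  [-1.2,5,-1.6,9,-42,0,1],
  [-2.2,9,-3,15,-76,0,1],
  [-3.2,13,-4.3,21,-112,0,1],
  [-4.2,17.5,-5.7,27,-148,0,1],
])

```text
clock: 18.85
tcp_pos: [0.586, -0.1064, 0.2147]
orientation: [-3.111, -0.349, 0.068]
contact_force: [1.1, 0.8, -2.0]
grip_width: 0.0534
gripper_force: 63.6
```

servo_tool([
  [-0.9,3.7,-1.2,6,-36,0,1],
  [-1.8,7.4,-2.4,12,-72,0,1],
  [-2.6,11,-3.6,19,-106,-4,1],
  [-3.3,13.6,-4.4,26,-138,-10,1],
  [-3.3,13.6,-4.4,31,-165,-18,1],
])

```text
clock: 19.27
tcp_pos: [0.6189, -0.2717, 0.1942]
orientation: [3.082, 0.224, -0.444]
contact_force: [0.5, 1.3, -3.0]
grip_width: 0.0529
gripper_force: 63.7
```

servo_tool([
  [0,0,0,0,-6,0,1],
  [0,0,0,0,-6,0,1],
  [0,0,0,0,-6,0,1],
  [0,0,0,0,-6,0,1],
])

```text
clock: 19.6
tcp_pos: [0.6181, -0.2748, 0.1975]
orientation: [3.084, 0.225, -0.436]
contact_force: [-0.2, 0.2, -2.1]
grip_width: 0.0533
gripper_force: 63.8
```

```bash
python3 go.py -16 8.2 .619 -.2765 .0155
python3 - <<'E'
from h import *
im,d,P=cloud("wrist"); cv2.imwrite("pics/w5.png",im); np.savez("w5.npz",im=im,P=P)
im,d,P=cloud("scene"); cv2.imwrite("pics/s5.png",im)
E
```

```text
t [0.2728 0.0393 0.9613] turn [-0.07 -0.09 -0.14] shift [   0.9   -1.7 -182. ] j [-0.14  0.75  0.71  1.41 -0.3   1.37 -0.85]
```

View pics/w5.png

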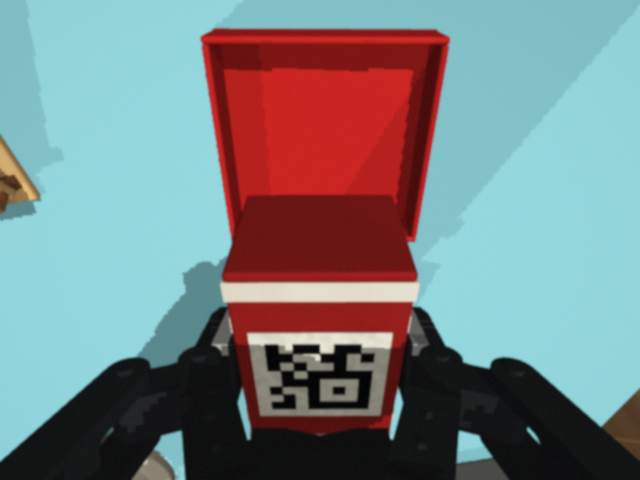

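Run:
```python
from h import *
P=np.load("w5.npz")["P"]; s=P[305:412,260:382].reshape(-1,3); s=s[~np.isnan(s[:,0])]
c=np.median(s,0); s=s[np.abs(s[:,2]-c[2])<.02]; c=s.mean(0); n=np.linalg.svd(s-c,full_matrices=False)[2][2]; n*=np.sign(n[2]); print(len(s),c,n,((s-c)@n).std())
```

```text
13004 [ 0.63205699 -0.27278816  0.23331378] [ 1.14476932e-02 -9.71538252e-05  9.99934468e-01] 0.0004526698058312215
```

servo_tool([
  [0,0,0,1,-1.5,-15,1],
  [0,0,0,1,-1.5,-45,1],
  [0,0,0,1,-1.5,-80,1],
  [0,0,0,1,-1.5,-112,1],
  [0,0,0,1,-1.5,-135,1],
])

```text
clock: 20.12
tcp_pos: [0.6179, -0.2761, 0.0593]
orientation: [3.084, 0.225, -0.439]
contact_force: [-0.1, -0.0, -2.3]
grip_width: 0.053
gripper_force: 63.8
```

servo_tool([
  [0,0,0,0,0,-14,1],
  [0,0,0,0,0,-26,1],
  [0,0,0,0,0,-35,1],
  [0,0,0,0,0,-40,1],
  [0,0,0,0,0,-42,1],
])

```text
clock: 20.53
tcp_pos: [0.6193, -0.2783, 0.0212]
orientation: [3.082, 0.223, -0.435]
contact_force: [-0.4, -0.4, -1.7]
grip_width: 0.0536
gripper_force: 63.8
```

servo_tool([
  [0,0,0,0,0,-1,1],
  [0,0,0,0,0,-2,1],
  [0,0,0,0,0,-3,1],
  [0,0,0,0,0,-3,1],
])

```text
clock: 20.87
tcp_pos: [0.6193, -0.2784, 0.0187]
orientation: [3.082, 0.222, -0.434]
contact_force: [-0.3, -0.2, -2.0]
grip_width: 0.0533
gripper_force: 63.8
```

servo_tool([
  [0,0,0,0,0,-1,1],
  [0,0,0,0,0,-2,1],
  [0,0,0,0,0,-3,1],
  [0,0,0,0,0,-3,1],
])

```text
clock: 21.2
tcp_pos: [0.6192, -0.2783, 0.016]
orientation: [3.082, 0.222, -0.435]
contact_force: [-1.6, 0.8, 3.8]
grip_width: 0.0533
gripper_force: 64.4
```

servo_tool([
  [0,0,0,0,0,0,1],
  [0,0,0,0,0,0,1],
])

```text
clock: 21.37
tcp_pos: [0.6191, -0.2783, 0.016]
orientation: [3.082, 0.222, -0.435]
contact_force: [-0.2, 2.0, 5.2]
grip_width: 0.0535
gripper_force: 64.5
```

servo_tool([
  [0,0,0,0,0,0,0.3],
  [0,0,0,0,0,0,0.2],
  [0,0,0,0,0,0,0.1],
  [0,0,0,0,0,0,0],
  [0,0,0,0,0,0,0],
])

```text
clock: 21.78
tcp_pos: [0.6189, -0.2783, 0.015]
orientation: [3.082, 0.222, -0.436]
contact_force: [0.1, 0.0, -0.3]
grip_width: 0.0852
gripper_force: 0.0
```

servo_tool([
  [0,0,0,0,0,0,0],
  [0,0,0,0,0,0,0],
  [0,0,0,0,0,0,0],
])

```text
clock: 22.03
tcp_pos: [0.619, -0.2783, 0.0151]
orientation: [3.082, 0.222, -0.435]
contact_force: [-0.4, -0.4, -0.2]
grip_width: 0.0856
gripper_force: 0.0
```

servo_tool([
  [0,0,0,4,0.5,14,0],
  [0,0,0,12,1.5,42,0],
  [0,0,0,22,3,78,0],
  [0,0,0,32,4.5,112,0],
  [0,0,0,40,5.5,140,0],
])

```text
clock: 22.45
tcp_pos: [0.6604, -0.273, 0.1592]
orientation: [3.081, 0.222, -0.431]
contact_force: [0.8, -0.1, -0.5]
grip_width: 0.0853
gripper_force: 0.0
```

servo_tool([
  [0,0,0,0,0,30,0],
  [0,0,0,0,0,50,0],
  [0,0,0,0,0,50,0],
])

```text
clock: 22.7
tcp_pos: [0.6612, -0.2745, 0.2121]
orientation: [3.08, 0.221, -0.422]
contact_force: [-0.2, -0.4, 0.5]
grip_width: 0.0855
gripper_force: 0.0
```

Run:
```python
from h import *
im,d,P=cloud("scene"); cv2.imwrite("pics/s6.png",im)
im,d,P=cloud("wrist"); cv2.imwrite("pics/w6.png",im)
Q=P.reshape(-1,3); Q=Q[~np.isnan(Q[:,0])]
s=Q[(Q[:,2]>.043)&(Q[:,2]<.07)&(np.hypot(Q[:,0]-.622,Q[:,1]+.276)<.07)]; c=s.mean(0)
print(len(s),c,np.linalg.svd(s-c,full_matrices=False)[2][2],cv2.minAreaRect((s[:,:2]*1000).astype(np.float32)))
```

```text
6771 [ 0.6292848  -0.27635063  0.05157991] [0.01102545 0.00274479 0.99993545] ((623.9555053710938, -277.176025390625), (90.40568542480469, 54.54288864135742), 8.261018753051758)
```

View pics/s6.png

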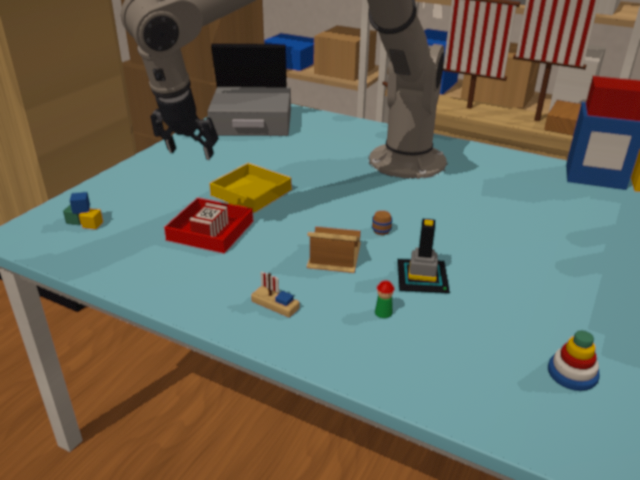

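The picture shows the carton flat in the red tray at (208,222), label up. The scanner stands upright on its pad at (425,265), and the doll, barrel and boat have not moved.

```bash
python3 -c "
from bench import r
print(r.hand_in())"
```

```text
the job is handed in; nothing more can be done
None
```

I handed the job in at about 23 s: the label was scanned for over 2 s, the scanner is upright on the middle of its pad, the carton lies flat and label up in the red tray, and the doll, barrel and boat look unmoved in the last picture; the hand-in returned no verdict.

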